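# Snap a clock pillar into the spring-clip cradle

### The arm

A 6-joint arm with a two-finger parallel gripper is mounted at the origin on the work surface. World frame = base frame: x ahead of the robot, y to its left, z up, the work surface at z = 0. Lengths are in m, angles in rad, forces in N, time in s.
With the tool pointing down it reaches from about 0.35 to 0.8 m from the base axis. Payload 7.3 kg.
Tool frame: the origin (TCP) lies midway between the tips of the shut fingers; the grasp point (between the pads) lies 19 mm behind it; z points along the fingers, y is the line along which they close (so a half turn about z gives the same grasp; the last joint's range is limited). The gripper opens to 85 mm and grips with 20 to 120 N. Pads are 22 mm wide; open, the fingers measure 114 mm over their backs; the gripper's body (76 mm by 85 mm) begins 54 mm behind the grasp point. The pads swing forward as they close: fully open they stand 13 mm farther back than shut.
Start: joints at [-1.357, 0.342, 1.524, -0, 1.275, -0.146], TCP at [0.185, -0.491, 0.231] pointing down, gripper open.
Joint ranges: [-2.53, 2.53], [-0.77, 2.02], [0.04, 2.7], [-1, 4.14], [0.28, 2.66], [-3.11, 3.11]. Speed limits (rad/s): [2.57, 2.57, 3.14, 3.14, 3.14, 3.14].

### API

Orientations are given as a unit quaternion [w, x, y, z].
In Python, from station import arm, imaging, finish_job gives the robot as it stands. The module is installed in compiled form; this text tells all that it offers.
- The arm moves only by the tool play_rows, never from a script. Its argument "motion" is a list of rows, each an object of numbers: "rx", "ry", "rz": the turn, a rotation vector about the tool's x, y, z in degrees; "x", "y", "z": the shift along the tool's x, y, z in cm; "claw": the opening, from 0 (shut) to 1 (fully open). A call has 1 to 12 rows; each row shifts and turns the commanded pose from where the row before left it, along the tool's axes as they then stand; what a row does not reach is not made up. A row lasts 1/10 s, in which the tool goes at most 50 mm and 8.59 degrees, less where a joint would pass 70% of its speed; a pose out of reach is approached as far as the arm can. A call with a gripper value outside its range is refused whole. The fingers move at their own pace and stop on an object; "grip_force" is the grip in N (left out, the last holds). Time passes only in rows, so rows that do not move let the fingers close. It gives the time, the measured TCP pose, the force, the opening and the grip force at its end, in the units of the state.
- arm.observe(): the state, without advancing time (a new reading comes with each control period).
- imaging.read_camera(name): name is "side" or "top" or "wrist"; returns a dict with "img" (384x512x3 uint8, red, green, blue), "depth" (384x512 float32, m along the optical axis (not along the pixel's ray), 0 where there is no reading), "mtx" (3x3 intrinsics, pixels), "R" (3x3) and "t" (3): a world point X has camera coordinates R X + t; the wrist camera has in their place "tool_from_camera" (4x4, takes a point from camera to tool coordinates, whose origin is the TCP and whose axes are the flange's). Camera axes: x right, y down, z forward; pixel columns grow to the right and rows downward; lengths in m; the calibration is good to about 2 mm. A picture is of the moment at which its call begins: read the wrist's pose just before it.
- finish_job(): hands the job in; it is judged then, once.
The state is a dict: "time": time; "qpos": joint angles; "qvel": joint speeds; "effort": joint torques, N m; "eef_pos": TCP position; "ee_rot": TCP orientation; "ft_force": force on the tool from outside, world axes, zero at the start; "torque": the same for the moment, N m; "finger_gap": opening from 0.0 (shut) to 1.0 (fully open); "finger_force": force on a finger pad.
Only numpy, scipy, OpenCV 4.12 (cv2) and the standard library are available. Lean on these libraries where they do the work, as an engineer would, in place of code of your own. Each camera call takes 0.05 s, during which the arm holds its last target. There are 200 camera calls.

### The job

Take the brass pillar out of the shallow drawer and snap it into the green-based cradle: lay it between the guide cheeks and press it gently straight down until both spring clips have sprung back over its ends and it sits fully home on its rests, then let go and back away. Push only as hard as the clips need, never with more than about 20 N so as not to mark it, and leave the steel pillar, dish, gauge block and wooden pusher where they are.

Things in the scene. Friction and masses are not known exactly. Their poses are not given: they have to be found in the camera images.
- pillar: Brass clock pillar on its side: 110 mm long, 16 mm thick, about 180 g, x axis along its length, origin midway on its underside. The middle 44 mm is a 16 mm square waist with flat sides (hold or push here); the rest is round, 16 mm across, a dark ring near each end. The last 5 mm of each end is a chamfer down to an 8 mm end face. Ends alike; any side may be up.
- spare: Grey steel pillar with brass rings, same shape, size, origin and axes as the brass one, about 90 mm beside it in the drawer; which side is which varies. Not to be disturbed.
- drawer: Shallow brown beech drawer, lifted out and fixed on the bench: 170 mm along x, 240 along y, 26 high, walls 8, floor (blue lining) 8 mm above the bench, brass knob on its -x side. Origin: centre of its underside. The pillars lie on its floor along its x axis to within 0.25 rad.
- cradle: Snap-in cradle, fixed. Origin: centre of the underside of its green base, 150 mm along x, 70 along y, 10 thick, on the bench. An aluminium head is clamped on it at a height set h, different each time, 0 to 22 mm and NOT reported. The pillar belongs along the cradle's x axis, centred (either way round), with its underside on the head's two rests: 35.5 mm + h above the bench.
- head_foot (a point): Centre of the base's top face, below the head; axes as the cradle. Heights above the bench, plus h: beam 112 x 26 mm, top at 28. At x = -34 and +34 mm a rest (10 mm wide, top at 35.5) between two upright guide cheeks, inner faces at y = -9.5 and +9.5 mm up to 58, flaring outwards to about y = +-18 at 69. The middle, |x| under 29 mm, is open for fingers on both sides.
- clip_a (a joint): Opening of the spring clip at the cradle's +x end, rad: 0 closed, 0.10 while the pillar's end passes, 0 to 0.06 with the pillar home. A leaf with a round 5 mm nose, centre at x = 54.5 mm, 50 mm + h above the bench. Laid between the cheeks, the pillar first lies with its lower chamfers on both noses, underside at about 49 mm + h, 13.5 mm above home.
- clip_b (a joint): The same at the -x end. Pressed down, the pillar spreads both clips against a push rising to about 6 to 13 N, then, only in the last 2 mm, they spring in over its upper chamfers, one often before the other. On the rests it stops hard. Over 28 N of contact between pillar and cradle, of which the clips' own pinch is some 8 N when home (so a push of about 20 N), marks the work and fails the job.
- dish: White porcelain bushing dish, 80 mm across, 22 mm high, with brass bushings in it; origin: centre of its underside. Not to be disturbed.
- gauge: Silver-grey aluminium gauge block, 35 x 30 x 30 mm; origin: centre of its underside. Not to be disturbed.
- pusher: Rosewood hand pusher, dark wood, 112 mm long and 28 mm thick, lying along its x axis; origin: midway, on its underside. Not needed, not to be disturbed.
Mind the look-alikes: they are no part of the job. Of the things that look like the pillar, the larger one is meant. What is shaped like the cradle but blue is not meant.

How it is judged:
By the outcome, as a careful person would: the job done as asked, in the order asked, and still so for the second after the job is handed in, with the robot touching nothing.
It also fails if it takes over 67 s, if anything falls off the work surface, if the arm or the gripper's body presses on something with over 40 N, if the wrist force passes 120 N, or if a joint passes its speed limit or range.

## Working session

There is one attempt and no reset: what is moved stays moved. The work goes in short steps, Python scripts to look and compute and a tool call to move; the robot and the scene stay as the last step left them, time stands still between calls to the robot, and variables do not carry over. Pictures are saved under pics/ and viewed, at most 10 in all, crops included, and the job is handed in when it is done.

Besides the shell and the picture viewer there is one more tool, called after "Emit:" as name(argument=value, ...), one argument or row to a line, values as JSON. play_rows: Moves the arm, as the interface text tells. Its arguments: {"type":"object","properties":{"motion":{"type":"array"},"grip_force":{"type":"number"}},"required":["motion"]}

```bash
mkdir -p pics; python3 - <<'E'
from station import arm, imaging
import cv2,numpy as np
s=arm.observe();print(s)
for n in("top","side"):
    d=imaging.read_camera(n);np.savez(f"{n}.npz",**d)
    cv2.imwrite(f"pics/{n}0.png",d["img"][:,:,::-1]);print(n,d["mtx"],d["R"],d["t"])
E
```

```text
{'time': 0.0, 'qpos': array([-1.35699783e+00,  3.42752777e-01,  1.52500475e+00,  2.21755338e-05,
        1.27541701e+00, -1.45994308e-01]), 'qvel': array([7.90916720e-04, 1.96920658e-06, 2.95943754e-04, 9.01817968e-04,
       1.45816930e-03, 5.40716775e-04]), 'effort': array([ 1.00420679e-03, -4.33674788e+01, -2.46009207e+01, -7.91185767e-05,
        7.90988153e-03, -1.37426565e-05]), 'eef_pos': array([ 0.18478644, -0.49097842,  0.23061465]), 'ee_rot': array([-7.90846316e-04,  9.83862506e-01,  1.78924407e-01, -1.62105051e-05]), 'ft_force': array([0.32523524, 0.62757105, 0.2712276 ]), 'torque': array([-0.02111793, -0.01824938,  0.00307376]), 'finger_force': 0.0, 'finger_gap': 1.0038683510206718}
top [[425.79367483   0.         261.73574517]
 [  0.         425.79367483 192.7044075 ]
 [  0.           0.           1.        ]] [[ 0.02768124 -0.99960871 -0.00402166]
 [-0.99094937 -0.02691235 -0.13151073]
 [ 0.13135104  0.00762564 -0.99130659]] [0.04418276 0.62812845 0.95658936]
side [[401.52855275   0.         259.10842395]
 [  0.         401.52855275 197.0816077 ]
 [  0.           0.           1.        ]] [[-0.78989494 -0.61313179 -0.01163554]
 [-0.44686171  0.58847684 -0.67380236]
 [ 0.41997689 -0.5270336  -0.73882   ]] [0.52712532 0.27155988 0.75302451]
```

View pics/top0.png

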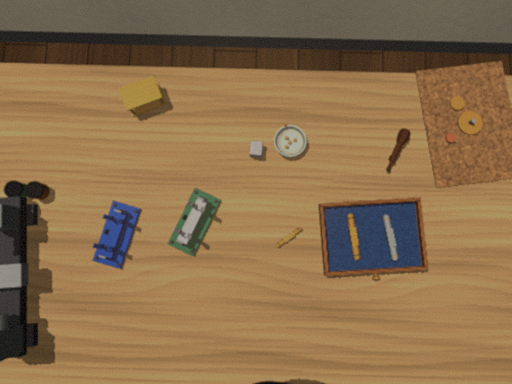

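View pics/side0.png

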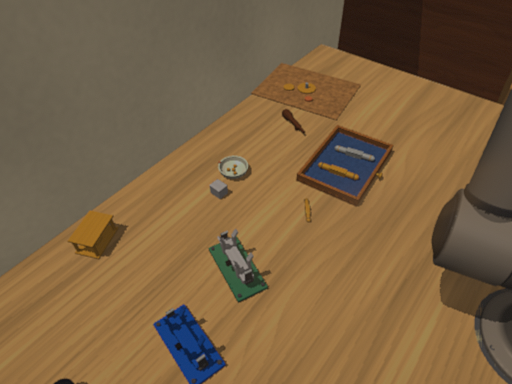

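The top view shows the brass pillar at about (354,237) in the drawer, the steel one at (391,237), the green cradle at (195,222), and a small decoy at (290,237). I'll measure these next.

```bash
cat > h.py <<'E'
import numpy as np,cv2
from scipy.spatial.transform import Rotation as Ro
def pts(d,T=None):
    h,w=d["depth"].shape;K=d["mtx"];v,u=np.mgrid[:h,:w];z=d["depth"]
    c=np.stack([(u-K[0,2])*z/K[0,0],(v-K[1,2])*z/K[1,1],z],-1)
    if T is not None: return c@T[:3,:3].T+T[:3,3]
    return (c-d["t"])@d["R"]
def tool(s):
    T=np.eye(4);q=np.array(s["ee_rot"]);T[:3,:3]=Ro.from_quat(q[[1,2,3,0]]).as_matrix();T[:3,3]=s["eef_pos"];return T
def rect(P):
    r=cv2.minAreaRect((P[:,:2]*1000).astype(np.float32));b=cv2.boxPoints(r)
    e=[b[1]-b[0],b[2]-b[1]];e=max(e,key=np.linalg.norm)
    a=np.degrees(np.arctan2(e[1],e[0]));a=(a+90)%180-90
    return np.round(r[0],1),np.round(sorted(r[1]),1),round(float(a),1),np.round(np.percentile(P[:,2],[2,50,98])*1000,1)
E
python3 - <<'E'
from h import *
d=dict(np.load("top.npz"));P=pts(d);hsv=cv2.cvtColor(d["img"],cv2.COLOR_RGB2HSV)
def sub(name,box,m):
    x0,y0,x1,y1=box;k=np.zeros(m.shape,bool);k[y0:y1,x0:x1]=1;k&=m&(d["depth"]>0)
    n,l,st,_=cv2.connectedComponentsWithStats(k.astype(np.uint8));
    k=l==1+np.argmax(st[1:,4]);print(name,k.sum(),rect(P[k]))
    return k
H,S,V=[hsv[...,i] for i in range(3)]
blue=(H>100)&(H<130)&(S>120)
sub("brass",(330,208,372,268),(H<35)&(S>90)&(P[...,2]<.035))
sub("steel",(374,208,412,268),S<90)
sub("drawer",(315,190,432,282),(P[...,2]>.019)|blue)
k=sub("green",(160,180,230,265),(H>45)&(H<95)&(S>60))
z=P[...,2];sub("head",(165,185,225,255),(z>.03))
kk=np.zeros(z.shape,bool);kk[185:255,165:225]=1
print(np.histogram(z[kk]*1000,bins=np.arange(0,100,4)))
E
```

```text
brass 325 (array([ 531.9, -159.1]), array([ 22. , 107.7]), 10.4, array([ 7.9, 23.6, 28.2]))
steel 409 (array([ 532.1, -247.7]), array([ 24.9, 114. ]), 11.6, array([ 7. , 22.7, 27.9]))
drawer 3111 (array([ 534.5, -204.7]), array([146.9, 212.3]), -85.3, array([ 5.2,  9. , 25.8]))
green 217 (array([606. , 200.7]), array([38.6, 68.1]), 64.8, array([ 6.6, 11.3, 17.5]))
head 706 (array([558.3, 223.7]), array([ 45. , 120.2]), -24.2, array([35.1, 43.5, 84.6]))
(array([1517,  202,  697,  342,   12,    0,    2,    3,   15,   60,  325,
         88,   43,   14,    7,    9,   29,   12,   24,   30,   22,   24,
          2,    0]), array([ 0,  4,  8, 12, 16, 20, 24, 28, 32, 36, 40, 44, 48, 52, 56, 60, 64,
       68, 72, 76, 80, 84, 88, 92, 96]))
```

Emit:
play_rows(
  motion=[
    {"x": 4.4,"y": -1.9},
    {"x": 4.4,"y": -1.9},
    {"x": 4.4,"y": -1.9},
    {"x": 4.4,"y": -1.9},
    {"x": 4.4,"y": -1.9},
    {"x": 4.4,"y": -1.9},
    {"x": 4.4,"y": -1.9},
    {"x": 4.4,"y": -1.9},
    {"x": 4.4,"y": -1.9},
    {"x": 4.4,"y": -1.8},
    {"rz": 5},
    {"rz": 5},
  ],
)

```text
$.motion[0]: bad value
```

```bash
cat > look.py <<'E'
from station import arm, imaging
from h import *
import sys
s=arm.observe();d=imaging.read_camera("wrist");T=tool(s)
print(d["tool_from_camera"].round(3).tolist(),s["eef_pos"].round(4),Ro.from_matrix(T[:3,:3]).as_matrix().round(3).tolist(),s["ft_force"],s["time"])
np.savez(sys.argv[1]+".npz",T=T,**d);cv2.imwrite(f"pics/{sys.argv[1]}.png",d["img"][:,:,::-1])
E
python3 look.py w1
```

```text
[[0.001, -0.961, -0.276, 0.07], [1.0, 0.001, 0.001, -0.001], [-0.001, -0.276, 0.961, -0.143], [0.0, 0.0, 0.0, 1.0]] [ 0.1848 -0.491   0.2307] [[0.936, 0.352, -0.0], [0.352, -0.936, 0.001], [0.0, -0.001, -1.0]] [ 1.13974827 -0.03976069 -0.03886921] 0.1
```

View pics/w1.png

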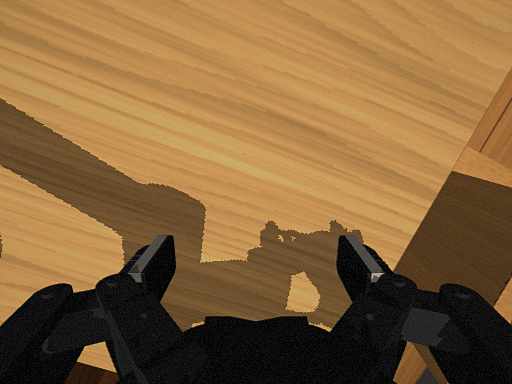

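The move was refused and this picture still shows the start pose: bare wood, with the fingers at (155,265) and (360,265). Each row probably needs every field, so I'll fill them all in.

Emit:
play_rows(
  motion=[
    {"rx": 0,"ry": 0,"rz": 0,"x": 4.4,"y": -1.9,"z": 0,"claw": 1},
    {"rx": 0,"ry": 0,"rz": 0,"x": 4.4,"y": -1.9,"z": 0,"claw": 1},
    {"rx": 0,"ry": 0,"rz": 0,"x": 4.4,"y": -1.9,"z": 0,"claw": 1},
    {"rx": 0,"ry": 0,"rz": 0,"x": 4.4,"y": -1.9,"z": 0,"claw": 1},
    {"rx": 0,"ry": 0,"rz": 0,"x": 4.4,"y": -1.9,"z": 0,"claw": 1},
    {"rx": 0,"ry": 0,"rz": 0,"x": 4.4,"y": -1.9,"z": 0,"claw": 1},
    {"rx": 0,"ry": 0,"rz": 0,"x": 4.4,"y": -1.9,"z": 0,"claw": 1},
    {"rx": 0,"ry": 0,"rz": 0,"x": 4.4,"y": -1.9,"z": 0,"claw": 1},
    {"rx": 0,"ry": 0,"rz": 0,"x": 4.4,"y": -1.9,"z": 0,"claw": 1},
    {"rx": 0,"ry": 0,"rz": 0,"x": 4.4,"y": -1.8,"z": 0,"claw": 1},
    {"rx": 0,"ry": 0,"rz": 5,"x": 0,"y": 0,"z": 0,"claw": 1},
    {"rx": 0,"ry": 0,"rz": 5,"x": 0,"y": 0,"z": 0,"claw": 1},
  ],
)

```text
time: 1.35
eef_pos: [0.5309, -0.1579, 0.2306]
ee_rot: [-0.0, 0.996, 0.092, -0.001]
ft_force: [-0.3, -0.3, 0.6]
finger_gap: 1.0
finger_force: 0.0
```

```bash
python3 look.py w2
```

```text
[[0.001, -0.961, -0.276, 0.07], [1.0, 0.001, 0.001, -0.001], [-0.001, -0.276, 0.961, -0.143], [0.0, 0.0, 0.0, 1.0]] [ 0.5309 -0.1579  0.2306] [[0.983, 0.184, -0.001], [0.184, -0.983, 0.0], [-0.001, -0.001, -1.0]] [-0.32821011 -0.29358697  0.59200331] 1.35
```

View pics/w2.png

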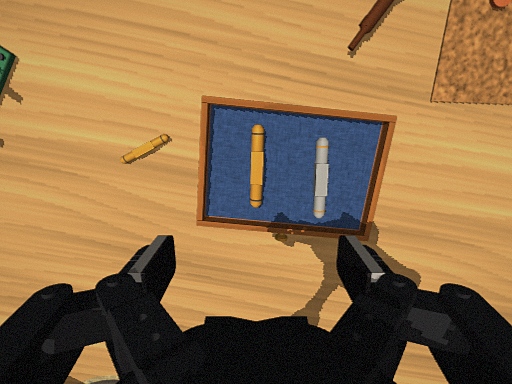

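The wrist view shows the brass pillar near vertical, centred at (257,167), with the steel one at (321,178).

```bash
python3 - <<'E'
from h import *
d=dict(np.load("w2.npz"));T=d["T"];Q=pts(d,d["tool_from_camera"]);P=Q@T[:3,:3].T+T[:3,3]
hsv=cv2.cvtColor(d["img"],cv2.COLOR_RGB2HSV);H,S,V=[hsv[...,i] for i in range(3)]
k=np.zeros(H.shape,bool);k[118:214,235:285]=1;k&=(P[...,2]>.015)&(H<40)
print(k.sum(),"world",rect(P[k]),"tool",rect(Q[k]))
E
```

```text
960 world (array([ 538.3, -156.2]), array([ 15.9, 123.9]), 9.2, array([18.7, 24.1, 26. ])) tool (array([ 7.7, -0.2]), array([ 15.9, 123.6]), 1.4, array([204.6, 206.5, 211.8]))
```

```bash
python3 - <<'E'
from h import *
d=dict(np.load("w2.npz"));T=d["T"]@d["tool_from_camera"];K=d["mtx"]
def hit(u,v,z):
    r=T[:3,:3]@np.linalg.solve(K,[u,v,1]);c=T[:3,3];return (c+r*(z-c[2])/r[2])*1000
g=cv2.cvtColor(d["img"],cv2.COLOR_RGB2HSV)
m=((g[...,0]<40)&(g[...,1]>60)&(g[...,2]>60));m[:,:240]=0;m[:,275:]=0;m[:117]=0;m[217:]=0
r=np.where(m.sum(1)>2)[0];print(r[0],r[-1],[(i,m[i].sum()) for i in range(r[0],r[-1]+1,3)])
for v in(r[0],r[-1]):
    u=np.where(m[v])[0].mean();print(u,v,hit(u,v,.016))
print(hit(257,150,.024),hit(257,183,.024))
E
```

```text
125 206 [(125, np.int64(8)), (128, np.int64(12)), (131, np.int64(12)), (134, np.int64(5)), (137, np.int64(13)), (140, np.int64(13)), (143, np.int64(13)), (146, np.int64(13)), (149, np.int64(12)), (152, np.int64(13)), (155, np.int64(13)), (158, np.int64(13)), (161, np.int64(13)), (164, np.int64(13)), (167, np.int64(12)), (170, np.int64(12)), (173, np.int64(12)), (176, np.int64(13)), (179, np.int64(13)), (182, np.int64(13)), (185, np.int64(11)), (188, np.int64(12)), (191, np.int64(12)), (194, np.int64(12)), (197, np.int64(12)), (200, np.int64(2)), (203, np.int64(12)), (206, np.int64(6))]
257.5 125 [ 583.76644263 -149.13811651   16.        ]
255.5 206 [ 476.02918014 -166.76327148   16.        ]
[ 553.46631904 -154.18629689   24.        ] [ 510.72798226 -162.27343369   24.        ]
```

Emit:
play_rows(
  grip_force=60,
  motion=[
    {"rx": 0,"ry": 0,"rz": 1.3,"x": 0,"y": 0,"z": 4,"claw": 1},
    {"rx": 0,"ry": 0,"rz": 0,"x": 0,"y": 0,"z": 4.5,"claw": 1},
    {"rx": 0,"ry": 0,"rz": 0,"x": 0,"y": 0,"z": 4.5,"claw": 1},
    {"rx": 0,"ry": 0,"rz": 0,"x": 0,"y": 0,"z": 4,"claw": 1},
    {"rx": 0,"ry": 0,"rz": 0,"x": 0,"y": 0,"z": 2.5,"claw": 1},
    {"rx": 0,"ry": 0,"rz": 0,"x": 0,"y": 0,"z": 1.5,"claw": 1},
    {"rx": 0,"ry": 0,"rz": 0,"x": 0,"y": 0,"z": 0.95,"claw": 1},
    {"rx": 0,"ry": 0,"rz": 0,"x": 0,"y": 0,"z": 0,"claw": 0},
    {"rx": 0,"ry": 0,"rz": 0,"x": 0,"y": 0,"z": 0,"claw": 0},
    {"rx": 0,"ry": 0,"rz": 0,"x": 0,"y": 0,"z": 0,"claw": 0},
    {"rx": 0,"ry": 0,"rz": 0,"x": 0,"y": 0,"z": 0,"claw": 0},
    {"rx": 0,"ry": 0,"rz": 0,"x": 0,"y": 0,"z": 0,"claw": 0},
  ],
)

```text
time: 2.6
eef_pos: [0.5306, -0.1598, 0.0128]
ee_rot: [0.0, 0.997, 0.081, 0.001]
ft_force: [0.5, -1.1, 3.3]
finger_gap: 0.164
finger_force: 59.5
```

Emit:
play_rows(
  motion=[
    {"rx": 0,"ry": 0,"rz": 0,"x": 0,"y": 0,"z": -1,"claw": 0},
    {"rx": 0,"ry": 0,"rz": 0,"x": 0,"y": 0,"z": -2.5,"claw": 0},
    {"rx": 0,"ry": 0,"rz": 0,"x": 0,"y": 0,"z": -4,"claw": 0},
    {"rx": 0,"ry": 0,"rz": 0,"x": 0,"y": 0,"z": -4,"claw": 0},
    {"rx": 0,"ry": 0,"rz": 0,"x": 0,"y": 0,"z": -4,"claw": 0},
    {"rx": 0,"ry": 0,"rz": 0,"x": 0,"y": 0,"z": -4,"claw": 0},
    {"rx": 0,"ry": 0,"rz": 0,"x": 0,"y": 0,"z": -2.5,"claw": 0},
    {"rx": 0,"ry": 0,"rz": 0,"x": 0.5,"y": -2.1,"z": 0,"claw": 0},
    {"rx": 0,"ry": 0,"rz": 0,"x": 1,"y": -4.2,"z": 0,"claw": 0},
    {"rx": 0,"ry": 0,"rz": 0,"x": 1,"y": -4.2,"z": 0,"claw": 0},
    {"rx": 0,"ry": 0,"rz": 0,"x": 1,"y": -4.2,"z": 0,"claw": 0},
    {"rx": 0,"ry": 0,"rz": 0,"x": 1,"y": -4.2,"z": 0,"claw": 0},
  ],
)

```text
time: 3.8
eef_pos: [0.5435, 0.0359, 0.2323]
ee_rot: [0.0, 0.997, 0.081, 0.0]
ft_force: [0.4, -0.2, -2.0]
finger_gap: 0.161
finger_force: 58.9
```

Emit:
play_rows(
  motion=[
    {"rx": 0,"ry": 0,"rz": 0,"x": 1,"y": -4.2,"z": 0,"claw": 0},
    {"rx": 0,"ry": 0,"rz": 0,"x": 1,"y": -4.2,"z": 0,"claw": 0},
    {"rx": 0,"ry": 0,"rz": 0,"x": 1,"y": -4.2,"z": 0,"claw": 0},
    {"rx": 0,"ry": 0,"rz": 0,"x": 1,"y": -4.2,"z": 0,"claw": 0},
    {"rx": 0,"ry": 0,"rz": 0,"x": 0.3,"y": -1.8,"z": 0,"claw": 0},
    {"rx": 0,"ry": 0,"rz": 7,"x": 0,"y": 0,"z": 0,"claw": 0},
    {"rx": 0,"ry": 0,"rz": 7,"x": 0,"y": 0,"z": 0,"claw": 0},
    {"rx": 0,"ry": 0,"rz": 7,"x": 0,"y": 0,"z": 0,"claw": 0},
    {"rx": 0,"ry": 0,"rz": 7,"x": 0,"y": 0,"z": 0,"claw": 0},
    {"rx": 0,"ry": 0,"rz": 5.5,"x": 0,"y": 0,"z": 0,"claw": 0},
    {"rx": 0,"ry": 0,"rz": 0,"x": 0,"y": 0,"z": 0,"claw": 0},
  ],
)

```text
time: 4.9
eef_pos: [0.556, 0.2241, 0.232]
ee_rot: [0.0, 0.978, -0.21, -0.0]
ft_force: [-0.5, -0.4, -2.6]
finger_gap: 0.167
finger_force: 59.0
```

```bash
python3 look.py w3
```

```text
[[0.001, -0.961, -0.275, 0.069], [1.0, 0.001, 0.0, -0.001], [-0.0, -0.275, 0.961, -0.143], [0.0, 0.0, 0.0, 1.0]] [0.556  0.2241 0.232 ] [[0.912, -0.411, -0.0], [-0.411, -0.912, -0.0], [-0.0, 0.001, -1.0]] [-0.5050451  -0.43562512 -2.56881345] 4.9
```

View pics/w3.png

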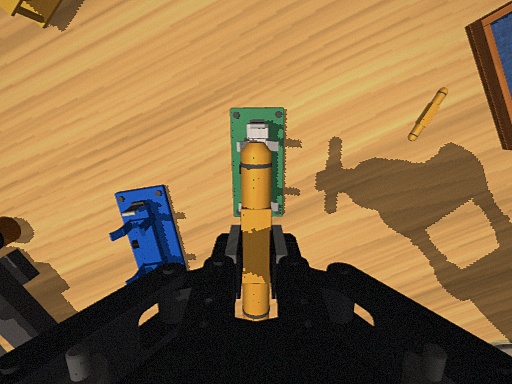

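The brass pillar is held straight; its far end is at (257,142) and its near end at (257,319). It hides most of the green cradle, so I'll step aside to see it.

Emit:
play_rows(
  motion=[
    {"rx": 0,"ry": 0,"rz": 0,"x": -1,"y": 2.5,"z": 0,"claw": 0},
    {"rx": 0,"ry": 0,"rz": 0,"x": -2,"y": 4,"z": 0,"claw": 0},
    {"rx": 0,"ry": 0,"rz": 0,"x": -2,"y": 1.5,"z": 0,"claw": 0},
    {"rx": 0,"ry": 0,"rz": 0,"x": 0,"y": 0,"z": 0,"claw": 0},
    {"rx": 0,"ry": 0,"rz": 0,"x": 0,"y": 0,"z": 0,"claw": 0},
  ],
)

```text
time: 5.45
eef_pos: [0.4782, 0.1721, 0.2325]
ee_rot: [-0.0, 0.978, -0.209, 0.001]
ft_force: [1.2, 0.7, -1.6]
finger_gap: 0.164
finger_force: 59.3
```

```bash
python3 look.py w4; python3 - <<'E'
import cv2
a=cv2.imread("pics/w4.png");cv2.imwrite("pics/w4c.png",cv2.resize(a[60:260,90:350],None,fx=3,fy=3,interpolation=cv2.INTER_CUBIC))
E
```

```text
[[0.001, -0.961, -0.275, 0.069], [1.0, 0.001, 0.0, -0.001], [-0.0, -0.275, 0.961, -0.143], [0.0, 0.0, 0.0, 1.0]] [0.4782 0.1721 0.2325] [[0.913, -0.408, 0.002], [-0.408, -0.913, 0.0], [0.001, -0.001, -1.0]] [ 1.21565772  0.73064425 -1.57317979] 5.45
```

View pics/w4c.png

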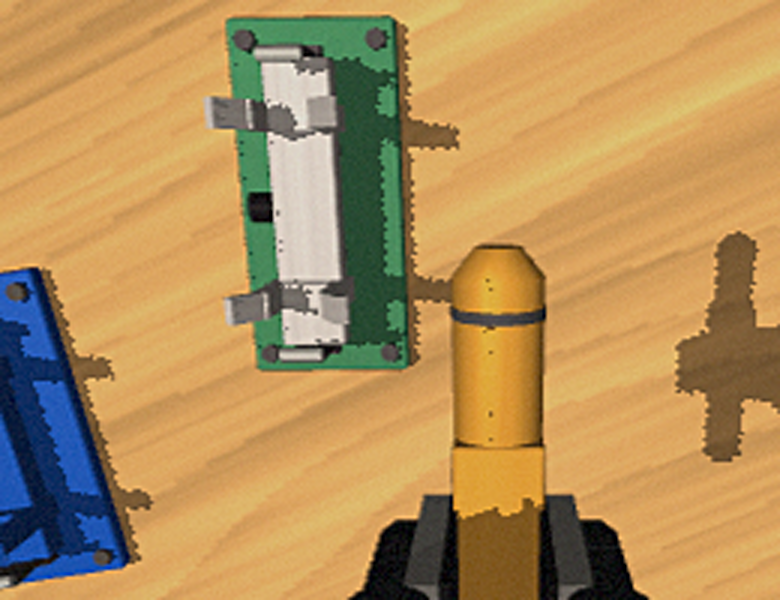

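The whole green cradle shows in the crop, with base corners at (226,18), (394,16), (410,368) and (258,370). The white beam runs from (262,62)/(329,58) down to (283,345)/(347,345), and the clip noses are at (278,53) and (302,354).

```bash
python3 - <<'E'
from h import *
d=dict(np.load("w4.npz"));TT=d["T"];T=TT@d["tool_from_camera"];K=d["mtx"]
def hit(u,v,z,T=T):
    u=u/3+90-1/3;v=v/3+60-1/3
    r=T[:3,:3]@np.linalg.solve(K,[u,v,1]);c=T[:3,3];return (c+r*(z-c[2])/r[2])*1000
C=np.array([hit(*p,.010) for p in[(226,18),(394,16),(410,368),(258,370)]])[:,:2]
print(C.round(1),"ctr",C.mean(0),"long",np.linalg.norm(C[0]-C[3]),np.linalg.norm(C[1]-C[2]),"short",np.linalg.norm(C[0]-C[1]),np.linalg.norm(C[2]-C[3]))
e=C[0]+C[1]-C[2]-C[3];print("ang",np.degrees(np.arctan2(e[1],e[0])),"toolang",np.degrees(np.arctan2(TT[1,0],TT[0,0])))
for h in(8,12,14,16,18,22):
    B=np.array([hit(*p,.028+h/1000) for p in[(262,62),(329,58),(347,345),(283,345)]])[:,:2]
    print(h,B.mean(0).round(1),np.linalg.norm(B[0]-B[3]).round(1),np.linalg.norm(B[1]-B[2]).round(1),np.linalg.norm(B[0]-B[1]).round(1))
P=pts(d,T);
def reg(x0,y0,x1,y1):
    q=P[60+y0//3:60+y1//3,90+x0//3:90+x1//3].reshape(-1,3)*1000;return q
q=reg(285,150,325,270);print("beam z",np.median(q,0),q[:,2].std())
q=reg(310,98,335,122);print("cheek",np.percentile(q[:,2],[10,50,90]))
q=reg(325,290,347,310);print("cheek2",np.percentile(q[:,2],[10,50,90]))
q=reg(365,150,380,330);print("green z",np.median(q,0)); q=reg(430,440,440,500);q=reg(600,100,700,200);print("wood",np.median(q,0))
# pillar in hand, tool coords, from far-end pixels
d3=dict(np.load("w3.npz"))
for n in("w3","w4"):
    D=dict(np.load(n+".npz"));Q=pts(D,D["tool_from_camera"])*1000
    g=cv2.cvtColor(D["img"],cv2.COLOR_RGB2HSV);m=(g[...,0]<40)&(g[...,1]>110)&(Q[...,2]<0)&(Q[...,2]>-60)&(abs(Q[...,1])<12)
    m=m&(D["depth"]>0);q=Q[m];print(n,rect(q/1000)); a=q[(abs(q[:,0])<52)&(abs(q[:,1])<2)];f=np.polyfit(a[:,0],a[:,2],1);print("top z line",f, "axis",np.polyfit(q[:,0],q[:,1],1), q[:,0].min(),q[:,0].max())
E
```

```text
[[637.6 224.2]
 [610.2 160.8]
 [473.4 219.5]
 [501.  283.8]] ctr [555.55851929 222.09604086] long 149.07405269248244 148.87453682912556 short 68.99996073092755 70.0028700976917
ang -23.412504542625584 toolang -24.100711510074742
8 [555.2 224. ] 111.9 113.3 26.0
12 [555. 223.] 110.6 112.0 25.7
14 [555.  222.6] 109.9 111.3 25.6
16 [554.9 222.1] 109.3 110.7 25.4
18 [554.8 221.6] 108.6 110.0 25.3
22 [554.6 220.7] 107.3 108.7 25.0
beam z [555.08475632 223.18873468  42.44499496] 0.7711651315874952
cheek [75.98606229 82.61853377 84.41734946]
cheek2 [63.14850882 79.89900625 84.26332661]
green z [533.13483343 210.08373717  10.64649492]
wood [518.66906615  82.56529249   0.79285282]
w3 (array([ 2.2, -0.8]), array([ 23.8, 105.3]), 4.6, array([-34.3, -11.4,  -6. ]))
top z line [ 2.61807477e-03 -1.17089517e+01] axis [-2.38479711e-04 -6.13116938e-01] -50.33260320031377 54.71134296102358
w4 (array([2.3, 0.1]), array([ 23.9, 105. ]), -0.6, array([-37.3, -11.4,  -5.8]))
top z line [ 2.82546849e-03 -1.17586046e+01] axis [-0.00158128 -0.64074197] -50.32093353909643 54.75211293711167
```

Emit:
play_rows(
  motion=[
    {"rx": 0,"ry": 0,"rz": 0,"x": 1.2,"y": -1.9,"z": 0,"claw": 0},
    {"rx": 0,"ry": 0,"rz": 0,"x": 2,"y": -3,"z": 0,"claw": 0},
    {"rx": 0,"ry": 0,"rz": 0,"x": 1.83,"y": -2.78,"z": 0,"claw": 0},
    {"rx": 0,"ry": 0,"rz": -0.7,"x": 0,"y": 0,"z": 2,"claw": 0},
    {"rx": 0,"ry": 0,"rz": 0,"x": 0,"y": 0,"z": 4,"claw": 0},
    {"rx": 0,"ry": 0,"rz": 0,"x": 0,"y": 0,"z": 4,"claw": 0},
    {"rx": 0,"ry": 0,"rz": 0,"x": 0,"y": 0,"z": 2.2,"claw": 0},
    {"rx": 0,"ry": 0,"rz": 0,"x": 0,"y": 0,"z": 0,"claw": 0},
    {"rx": 0,"ry": 0,"rz": 0,"x": 0,"y": 0,"z": 0,"claw": 0},
  ],
)

```text
time: 6.4
eef_pos: [0.5562, 0.222, 0.11]
ee_rot: [-0.0, 0.979, -0.203, 0.0]
ft_force: [0.5, 0.4, -1.5]
finger_gap: 0.165
finger_force: 59.4
```

```bash
python3 look.py w5; python3 - <<'E'
import cv2
a=cv2.imread("pics/w5.png");cv2.imwrite("pics/w5c.png",cv2.resize(a[60:330,140:370],None,fx=2.2,fy=2.2,interpolation=cv2.INTER_CUBIC))
E
```

```text
[[0.001, -0.961, -0.275, 0.069], [1.0, 0.001, 0.0, -0.001], [-0.0, -0.275, 0.961, -0.143], [0.0, 0.0, 0.0, 1.0]] [0.5562 0.222  0.11  ] [[0.917, -0.398, 0.0], [-0.398, -0.917, 0.0], [0.0, -0.0, -1.0]] [ 0.47577148  0.3739826  -1.52001793] 6.4
```

View pics/w5c.png

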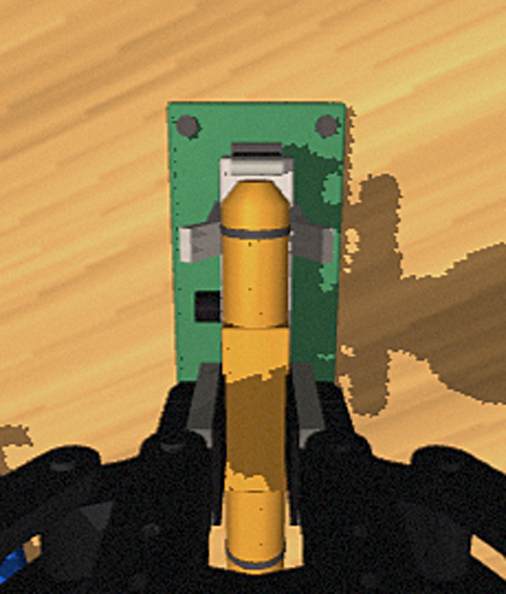

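Seen from close above, the cheeks span columns 181–332 in the crop and the pillar 221–290, so both centre near 256. The clip nose is at (256,165), and I'll check the offset along the pillar against it.

```bash
python3 - <<'E'
from h import *
d=dict(np.load("w5.npz"));A=d["tool_from_camera"];K=d["mtx"];z0=d["T"][2,3]
def hit(u,v,z):
    u=u/2.2+140;v=v/2.2+60
    r=A[:3,:3]@np.linalg.solve(K,[u,v,1]);c=A[:3,3];return ((c+r*((z0-z)-c[2])/r[2])*1000).round(1)
for z in(.064,.0665):print("nose",hit(256,158,z),hit(256,165,z),hit(256,174,z))
print("pillar end",hit(256,180,z0+.0037+.004),"ring",hit(256,232,z0+.0117),"near ring",hit(255,562,z0+.0117),"waist",hit(256,327,z0+.0117),hit(256,491,z0+.0117))
print("cheek",hit(256.5,243,.083),"base end",hit(256.5,103,.01), hit(167,103,.01),hit(346,103,.01))
Q=pts(d,A)*1000;q=Q[60+int(160/2.2):60+int(172/2.2),140+110:140+124].reshape(-1,3);print("nose depth",np.median(q,0),1000*z0-np.median(q[:,2]))
E
```

```text
nose [56.1 -0.3 46. ] [54.  -0.3 46. ] [51.3 -0.2 46. ]
nose [56.3 -0.3 43.5] [54.2 -0.3 43.5] [51.5 -0.3 43.5]
pillar end [55.  -0.4 -7.7] ring [ 44.   -0.4 -11.7] near ring [-43.6  -0.5 -11.7] waist [ 21.6  -0.4 -11.7] [-22.2  -0.3 -11.7]
cheek [33.4 -0.1 27. ] base end [ 73.4   0.  100. ] [ 73.3 -34.6 100. ] [ 73.4  34.7 100. ]
nose depth [54.60617085 -0.17021317 43.33913435] 66.63544972749072
```

Emit:
play_rows(
  motion=[
    {"rx": 0,"ry": 0,"rz": 0,"x": -0.07,"y": 0.03,"z": 1,"claw": 0},
    {"rx": 0,"ry": 0,"rz": 0,"x": 0,"y": 0,"z": 1,"claw": 0},
    {"rx": 0,"ry": 0,"rz": 0,"x": 0,"y": 0,"z": 1,"claw": 0},
    {"rx": 0,"ry": 0,"rz": 0,"x": 0,"y": 0,"z": 0.7,"claw": 0},
    {"rx": 0,"ry": 0,"rz": 0,"x": 0,"y": 0,"z": 0.2,"claw": 0},
    {"rx": 0,"ry": 0,"rz": 0,"x": 0,"y": 0,"z": 0,"claw": 0},
    {"rx": 0,"ry": 0,"rz": 0,"x": 0,"y": 0,"z": 0,"claw": 0},
  ],
)

```text
time: 7.15
eef_pos: [0.5547, 0.2217, 0.071]
ee_rot: [-0.0, 0.979, -0.204, 0.0]
ft_force: [-0.3, -1.0, -1.4]
finger_gap: 0.168
finger_force: 59.4
```

No contact yet. I'll press on in small steps.

Emit:
play_rows(
  motion=[
    {"rx": 0,"ry": 0,"rz": 0,"x": 0,"y": 0,"z": 0.2,"claw": 0},
    {"rx": 0,"ry": 0,"rz": 0,"x": 0,"y": 0,"z": 0.2,"claw": 0},
    {"rx": 0,"ry": 0,"rz": 0,"x": 0,"y": 0,"z": 0.1,"claw": 0},
    {"rx": 0,"ry": 0,"rz": 0,"x": 0,"y": 0,"z": 0,"claw": 0},
  ],
)

```text
time: 7.55
eef_pos: [0.5548, 0.2217, 0.0659]
ee_rot: [-0.0, 0.979, -0.204, 0.0]
ft_force: [0.7, -0.3, -1.3]
finger_gap: 0.163
finger_force: 59.5
```

Emit:
play_rows(
  motion=[
    {"rx": 0,"ry": 0,"rz": 0,"x": 0,"y": 0,"z": 0.1,"claw": 0},
    {"rx": 0,"ry": 0,"rz": 0,"x": 0,"y": 0,"z": 0.1,"claw": 0},
    {"rx": 0,"ry": 0,"rz": 0,"x": 0,"y": 0,"z": 0,"claw": 0},
  ],
)

```text
time: 7.85
eef_pos: [0.5546, 0.2217, 0.0638]
ee_rot: [-0.0, 0.979, -0.204, 0.0]
ft_force: [1.9, -0.4, -1.4]
finger_gap: 0.165
finger_force: 59.5
```

Emit:
play_rows(
  motion=[
    {"rx": 0,"ry": 0,"rz": 0,"x": 0,"y": 0,"z": 0.1,"claw": 0},
    {"rx": 0,"ry": 0,"rz": 0,"x": 0,"y": 0,"z": 0.1,"claw": 0},
    {"rx": 0,"ry": 0,"rz": 0,"x": 0,"y": 0,"z": 0,"claw": 0},
  ],
)

```text
time: 8.15
eef_pos: [0.5546, 0.2216, 0.0616]
ee_rot: [0.0, 0.979, -0.204, 0.0]
ft_force: [1.8, -0.6, -1.7]
finger_gap: 0.165
finger_force: 59.6
```

Emit:
play_rows(
  motion=[
    {"rx": 0,"ry": 0,"rz": 0,"x": 0,"y": 0,"z": 0.1,"claw": 0},
    {"rx": 0,"ry": 0,"rz": 0,"x": 0,"y": 0,"z": 0.1,"claw": 0},
    {"rx": 0,"ry": 0,"rz": 0,"x": 0,"y": 0,"z": 0,"claw": 0},
  ],
)

```text
time: 8.45
eef_pos: [0.5545, 0.2216, 0.0595]
ee_rot: [0.0, 0.979, -0.204, -0.0]
ft_force: [3.0, -1.3, -0.7]
finger_gap: 0.169
finger_force: 59.6
```

```bash
python3 look.py w6; python3 - <<'E'
import cv2,numpy as np
from station import imaging
d=imaging.read_camera("side");np.savez("side6.npz",**d);a=d["img"][:,:,::-1][215:310,190:290]
b=cv2.imread("pics/w6.png")[60:330,140:370]
A=cv2.resize(a,(400,380),interpolation=cv2.INTER_CUBIC);B=cv2.resize(b,(380,446),interpolation=cv2.INTER_CUBIC)
c=np.zeros((446,780,3),np.uint8);c[:380,:400]=A;c[:,400:]=B;cv2.imwrite("pics/c6.png",c)
E
```

```text
[[0.001, -0.961, -0.275, 0.069], [1.0, 0.001, 0.0, -0.001], [-0.0, -0.275, 0.961, -0.143], [0.0, 0.0, 0.0, 1.0]] [0.5545 0.2216 0.0595] [[0.917, -0.399, -0.0], [-0.399, -0.917, -0.0], [0.0, 0.0, -1.0]] [ 3.0113317  -1.28307708 -0.66247727] 8.45
```

View pics/c6.png

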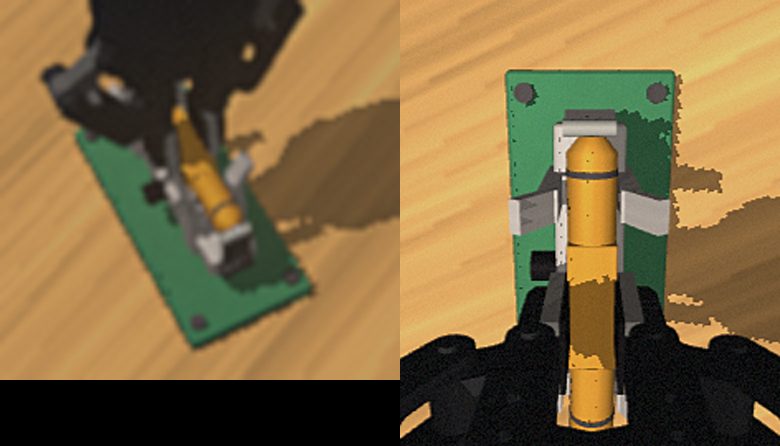

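```bash
python3 - <<'E'
from h import *
for n in("w5","w6"):
    d=dict(np.load(n+".npz"));A=d["tool_from_camera"];Q=pts(d,A)*1000;z0=d["T"][2,3]*1000
    g=cv2.cvtColor(d["img"],cv2.COLOR_RGB2HSV)
    m=(g[...,0]<40)&(g[...,1]>110)&(abs(Q[...,1])<2)&(abs(Q[...,0])<45)&(Q[...,2]<30)&(d["depth"]>0)
    print(n,"top line",np.polyfit(Q[m][:,0],Q[m][:,2],1))
    # profile along column 256, world z
    for v in range(112,160,2): 
        q=Q[v,256];print(v,q.round(1),(z0-q[2]).round(1),d["img"][v,256])
    for s in(-1,1):
        m=(abs(Q[...,0]-33)<4)&(abs(Q[...,1]*s-15)<4);print("cheek top",s,np.percentile(z0-Q[m][:,2],[50,90]))
    m=(abs(Q[...,0]-33)<25)&(abs(abs(Q[...,1])-10.7)<1.2);print("beam hist",np.histogram((z0-Q[m][:,2]),bins=range(0,90,5)))
E
```

```text
w5 top line [ -0.05493653 -16.79214128]
112 [69.1 -0.5 99.2] 10.7 [ 79 144  98]
114 [67.5 -0.5 99.4] 10.6 [ 83 145 102]
116 [65.8 -0.4 99.1] 10.9 [ 72 145  96]
118 [64.2 -0.4 99.5] 10.5 [ 75 143  99]
120 [62.5 -0.4 99.5] 10.5 [ 81 145 100]
122 [60.8 -0.4 99.4] 10.6 [ 86 150 100]
124 [59.2 -0.4 98.9] 11.1 [ 64 121  79]
126 [58.8 -0.5 71.5] 38.5 [90 80 79]
128 [57.3 -0.5 72. ] 38.0 [92 88 85]
130 [56.9 -0.5 53.2] 56.7 [21 23 25]
132 [56.1 -0.5 45.5] 64.5 [95 88 86]
134 [54.9 -0.5 43.8] 66.2 [175 172 157]
136 [53.5 -0.5 43.6] 66.3 [196 189 177]
138 [52.2 -0.5 43.5] 66.4 [167 162 151]
140 [48.7 -0.5 66.3] 43.6 [247 235 227]
142 [54.6 -0.6 -5.5] 115.5 [46 33 18]
144 [53.8 -0.6 -7.2] 117.1 [214 150  58]
146 [  68.9   -0.7 -143.3] 253.3 [219 150  55]
148 [52.2 -0.6 -9.8] 119.7 [225 154  59]
150 [ 51.3  -0.6 -10.5] 120.5 [229 161  55]
152 [ 50.5  -0.6 -11.3] 121.3 [228 169  60]
154 [ 49.6  -0.6 -12.1] 122.1 [228 174  59]
156 [ 48.7  -0.6 -12.5] 122.5 [229 177  62]
158 [ 47.8  -0.6 -12.7] 122.7 [229 177  63]
cheek top -1 [78.57816193 83.06014824]
cheek top 1 [79.79062856 84.24643148]
beam his
[... 764 characters left out ...]
94 187 175]
140 [55.6 -0.6 -5.7] 65.3 [178 174 161]
142 [54.7 -0.6 -6.3] 65.8 [54 49 47]
144 [54.  -0.6 -8.9] 68.4 [212 144  49]
146 [53.  -0.6 -8.4] 67.9 [213 147  49]
148 [52.2 -0.6 -9.6] 69.1 [221 152  55]
150 [ 51.4  -0.6 -10.8] 70.3 [227 160  58]
152 [ 50.4  -0.6 -10.9] 70.5 [142 100  33]
154 [ 49.7  -0.6 -12.7] 72.2 [227 174  56]
156 [ 48.6  -0.6 -12.1] 71.6 [229 178  64]
158 [ 47.5  -0.6 -11. ] 70.6 [227 176  61]
cheek top -1 [76.70541715 81.46007315]
cheek top 1 [80.92218366 84.48940509]
beam hist (array([  0,   1,  14,   0,   0,   0,   0,   4, 316,  41,  43,  18,  39,
        51, 143, 104,  45]), array([ 0,  5, 10, 15, 20, 25, 30, 35, 40, 45, 50, 55, 60, 65, 70, 75, 80,
       85]))
```

The clip nose has moved out about 2.7 mm, so the ends are passing the clips and about 5–6 mm remains. I'll continue slowly.

Emit:
play_rows(
  motion=[
    {"rx": 0,"ry": 0,"rz": 0,"x": 0.04,"y": 0,"z": 0.1,"claw": 0},
    {"rx": 0,"ry": 0,"rz": 0,"x": 0,"y": 0,"z": 0.1,"claw": 0},
    {"rx": 0,"ry": 0,"rz": 0,"x": 0,"y": 0,"z": 0,"claw": 0},
  ],
)

```text
time: 8.85
eef_pos: [0.5547, 0.2215, 0.0575]
ee_rot: [0.0, 0.979, -0.204, -0.0]
ft_force: [1.1, -0.0, -2.3]
finger_gap: 0.166
finger_force: 59.5
```

Emit:
play_rows(
  motion=[
    {"rx": 0,"ry": 0,"rz": 0,"x": 0,"y": 0,"z": 0.1,"claw": 0},
    {"rx": 0,"ry": 0,"rz": 0,"x": 0,"y": 0,"z": 0,"claw": 0},
  ],
)

```text
time: 9.05
eef_pos: [0.5546, 0.2215, 0.0562]
ee_rot: [0.0, 0.979, -0.204, -0.0]
ft_force: [2.0, 0.0, -4.6]
finger_gap: 0.165
finger_force: 59.1
```

Emit:
play_rows(
  motion=[
    {"rx": 0,"ry": 0,"rz": 0,"x": 0,"y": 0,"z": 0.05,"claw": 0},
    {"rx": 0,"ry": 0,"rz": 0,"x": 0,"y": 0,"z": 0,"claw": 0},
  ],
)

```text
time: 9.25
eef_pos: [0.5546, 0.2214, 0.0559]
ee_rot: [0.0, 0.979, -0.203, -0.0]
ft_force: [1.5, 0.2, -4.7]
finger_gap: 0.166
finger_force: 59.1
```

Emit:
play_rows(
  motion=[
    {"rx": 0,"ry": 0,"rz": 0,"x": 0,"y": 0,"z": 0.05,"claw": 0},
    {"rx": 0,"ry": 0,"rz": 0,"x": 0,"y": 0,"z": 0,"claw": 0},
  ],
)

```text
time: 9.45
eef_pos: [0.5547, 0.2215, 0.0556]
ee_rot: [0.0, 0.979, -0.203, -0.0]
ft_force: [1.5, 1.1, -2.9]
finger_gap: 0.165
finger_force: 59.2
```

Emit:
play_rows(
  motion=[
    {"rx": 0,"ry": 0,"rz": 0,"x": 0,"y": 0,"z": 0.05,"claw": 0},
    {"rx": 0,"ry": 0,"rz": 0,"x": 0,"y": 0,"z": 0,"claw": 0},
  ],
)

```text
time: 9.65
eef_pos: [0.5548, 0.2215, 0.0552]
ee_rot: [0.0, 0.979, -0.204, -0.0]
ft_force: [2.2, -0.0, -3.4]
finger_gap: 0.162
finger_force: 59.2
```

Emit:
play_rows(
  motion=[
    {"rx": 0,"ry": 0,"rz": 0,"x": 0,"y": 0,"z": 0.05,"claw": 0},
    {"rx": 0,"ry": 0,"rz": 0,"x": 0,"y": 0,"z": 0,"claw": 0},
  ],
)

```text
time: 9.85
eef_pos: [0.5548, 0.2215, 0.0547]
ee_rot: [0.0, 0.979, -0.204, -0.0]
ft_force: [1.6, -0.3, -3.6]
finger_gap: 0.166
finger_force: 59.2
```

Emit:
play_rows(
  motion=[
    {"rx": 0,"ry": 0,"rz": 0,"x": 0,"y": 0,"z": 0.03,"claw": 0},
    {"rx": 0,"ry": 0,"rz": 0,"x": 0,"y": 0,"z": 0,"claw": 0},
  ],
)

```text
time: 10.05
eef_pos: [0.5548, 0.2215, 0.0544]
ee_rot: [0.0, 0.979, -0.204, -0.0]
ft_force: [0.3, 0.5, -3.2]
finger_gap: 0.171
finger_force: 59.2
```

```bash
python3 look.py w7; python3 - <<'E'
from h import *
d=dict(np.load("w7.npz"));A=d["tool_from_camera"];Q=pts(d,A)*1000;z0=d["T"][2,3]*1000
for v in range(126,160,2): print(v,Q[v,256].round(1),(z0-Q[v,256,2]).round(1),d["img"][v,256])
E
```

```text
[[0.001, -0.961, -0.275, 0.069], [1.0, 0.001, 0.0, -0.001], [-0.0, -0.275, 0.961, -0.143], [0.0, 0.0, 0.0, 1.0]] [0.5548 0.2215 0.0544] [[0.917, -0.399, -0.0], [-0.399, -0.917, -0.0], [-0.0, 0.0, -1.0]] [ 0.26855345  0.53342605 -3.16922364] 10.05
126 [60.1 -0.5 43.8] 10.6 [ 80 157 103]
128 [60.3 -0.5 15.5] 39.0 [87 78 76]
130 [59.3 -0.5 14.7] 39.7 [86 79 77]
132 [58.1 -0.5 15.9] 38.5 [70 69 66]
134 [58.2 -0.6 -0.7] 55.1 [25 22 17]
136 [ 58.   -0.6 -10.3] 64.7 [95 87 85]
138 [ 57.2  -0.6 -12.4] 66.9 [131 129 119]
140 [ 56.2  -0.6 -11.6] 66.1 [175 171 159]
142 [ 55.4  -0.6 -13.3] 67.7 [197 189 175]
144 [ 54.5  -0.6 -13.1] 67.5 [190 182 170]
146 [ 53.5  -0.6 -12.8] 67.2 [148 149 145]
148 [52.1 -0.6 -8.7] 63.2 [232 153  49]
150 [ 51.3  -0.6 -10.1] 64.5 [229 159  57]
152 [ 50.5  -0.6 -11.9] 66.4 [228 170  62]
154 [ 49.4  -0.6 -10.6] 65.1 [226 175  61]
156 [ 48.7  -0.6 -12.4] 66.8 [227 176  63]
158 [ 47.7  -0.6 -12. ] 66.4 [226 171  58]
```

Clip a's nose now overlaps the upper chamfer. I'll keep easing down until the rests push back.

Emit:
play_rows(
  motion=[
    {"rx": 0,"ry": 0,"rz": 0,"x": 0,"y": 0,"z": 0.04,"claw": 0},
    {"rx": 0,"ry": 0,"rz": 0,"x": 0,"y": 0,"z": 0,"claw": 0},
  ],
)

```text
time: 10.3
eef_pos: [0.5549, 0.2215, 0.0541]
ee_rot: [0.0, 0.979, -0.204, 0.0]
ft_force: [0.8, -0.4, -2.9]
finger_gap: 0.163
finger_force: 59.4
```

Emit:
play_rows(
  motion=[
    {"rx": 0,"ry": 0,"rz": 0,"x": 0,"y": 0,"z": 0.04,"claw": 0},
    {"rx": 0,"ry": 0,"rz": 0,"x": 0,"y": 0,"z": 0,"claw": 0},
  ],
)

```text
time: 10.5
eef_pos: [0.5549, 0.2215, 0.054]
ee_rot: [0.0, 0.979, -0.203, 0.0]
ft_force: [-0.6, -0.7, 0.5]
finger_gap: 0.167
finger_force: 59.8
```

Emit:
play_rows(
  motion=[
    {"rx": 0,"ry": 0,"rz": 0,"x": 0,"y": 0,"z": 0.03,"claw": 0},
    {"rx": 0,"ry": 0,"rz": 0,"x": 0,"y": 0,"z": 0,"claw": 0},
  ],
)

```text
time: 10.7
eef_pos: [0.5549, 0.2216, 0.054]
ee_rot: [-0.0, 0.979, -0.203, 0.0]
ft_force: [-1.6, -1.0, 4.7]
finger_gap: 0.167
finger_force: 60.3
```

Emit:
play_rows(
  motion=[
    {"rx": 0,"ry": 0,"rz": 0,"x": 0,"y": 0,"z": 0.03,"claw": 0},
    {"rx": 0,"ry": 0,"rz": 0,"x": 0,"y": 0,"z": 0,"claw": 0},
  ],
)

```text
time: 10.9
eef_pos: [0.555, 0.2216, 0.0539]
ee_rot: [-0.0, 0.979, -0.203, 0.0]
ft_force: [-2.7, -1.7, 7.3]
finger_gap: 0.164
finger_force: 60.6
```

Solid stop at the predicted height, with about 9 N of push. Now I'll release and back away.

Emit:
play_rows(
  motion=[
    {"rx": 0,"ry": 0,"rz": 0,"x": 0,"y": 0,"z": -0.04,"claw": 0},
    {"rx": 0,"ry": 0,"rz": 0,"x": 0,"y": 0,"z": 0,"claw": 0.5},
    {"rx": 0,"ry": 0,"rz": 0,"x": 0,"y": 0,"z": 0,"claw": 0.5},
    {"rx": 0,"ry": 0,"rz": 0,"x": 0,"y": 0,"z": 0,"claw": 0.5},
    {"rx": 0,"ry": 0,"rz": 0,"x": 0,"y": 0,"z": 0,"claw": 0.5},
    {"rx": 0,"ry": 0,"rz": 0,"x": 0,"y": 0,"z": -0.5,"claw": 0.5},
    {"rx": 0,"ry": 0,"rz": 0,"x": 0,"y": 0,"z": -2,"claw": 0.5},
    {"rx": 0,"ry": 0,"rz": 0,"x": 0,"y": 0,"z": -4,"claw": 0.5},
    {"rx": 0,"ry": 0,"rz": 0,"x": 0,"y": 0,"z": -4,"claw": 0.5},
    {"rx": 0,"ry": 0,"rz": 0,"x": -3,"y": 0,"z": -3,"claw": 0.5},
    {"rx": 0,"ry": 0,"rz": 0,"x": -4,"y": 0,"z": 0,"claw": 0.5},
    {"rx": 0,"ry": 0,"rz": 0,"x": 0,"y": 0,"z": 0,"claw": 0.5},
  ],
)

```text
time: 12.1
eef_pos: [0.4873, 0.251, 0.19]
ee_rot: [-0.0, 0.979, -0.202, -0.0]
ft_force: [0.3, 0.2, -0.2]
finger_gap: 0.505
finger_force: 0.0
```

```bash
python3 look.py w8; python3 - <<'E'
import cv2
from h import *
a=cv2.imread("pics/w8.png");cv2.imwrite("pics/w8c.png",cv2.resize(a[50:250,160:360],None,fx=3,fy=3,interpolation=cv2.INTER_CUBIC))
d=dict(np.load("w8.npz"));T=d["T"];P=pts(d,T@d["tool_from_camera"])*1000
g=cv2.cvtColor(d["img"],cv2.COLOR_RGB2HSV);o=np.array([555.2,222]);u=np.array([.918,-.397])
r=P[...,:2]-o;x=r@u;y=r@np.array([.397,.918])
m=(g[...,0]<40)&(g[...,1]>110)&(abs(x)<65)&(abs(y)<12)&(P[...,2]>45)
print("x range",x[m].min(),x[m].max(),"y",np.median(y[m]))
for a,b in((-45,-25),(-20,20),(25,45)):
    k=m&(x>a)&(x<b)&(abs(y)<2);print(a,b,np.median(P[...,2][k]))
E
```

```text
[[0.001, -0.961, -0.275, 0.069], [1.0, 0.001, 0.0, -0.001], [-0.0, -0.275, 0.961, -0.143], [0.0, 0.0, 0.0, 1.0]] [0.4873 0.251  0.19  ] [[0.918, -0.396, -0.0], [-0.396, -0.918, 0.001], [-0.001, -0.001, -1.0]] [ 0.30921743  0.19710245 -0.22988702] 12.1
x range -64.99963595806776 52.85839042267846 y 0.3280810067089711
-45 -25 65.6913420666821
-20 20 333.3193419598591
25 45 65.87659008249395
```

View pics/w8c.png

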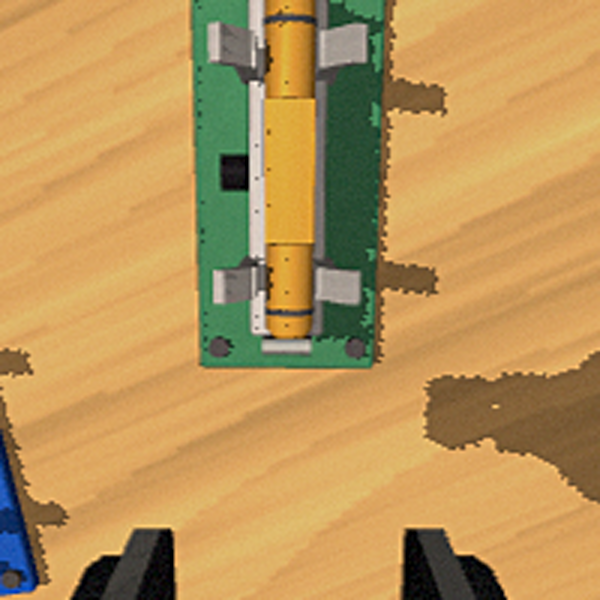

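The pillar lies level between the cheeks, with its top at about 65.7 mm at both ends. The −x nose is at (286,345) in the crop, and I'll check how far both noses are open.

```bash
python3 - <<'E'
from h import *
d=dict(np.load("w8.npz"));T=d["T"]@d["tool_from_camera"]
P=pts(d,T)*1000;o=np.array([555.2,222]);u=np.array([.918,-.397]);x=(P[...,:2]-o)@u
c=160+286//3
for v in list(range(30,56,2))+list(range(154,172)): print(v,x[v,c].round(1),P[v,c,2].round(1),d["img"][v,c])
E
```

```text
30 80.9 -0.3 [220 173 103]
32 78.6 1.1 [222 164  95]
34 74.6 9.8 [ 75 113  76]
36 72.6 10.1 [ 75 142  94]
38 57.8 65.5 [71 81 69]
40 55.9 66.9 [174 169 157]
42 54.1 67.6 [181 176 164]
44 53.0 65.5 [120 119 119]
46 51.5 65.0 [232 156  46]
48 49.7 66.0 [223 168  59]
50 48.2 65.4 [223 166  57]
52 46.4 66.5 [142  99  36]
54 44.8 66.6 [167 131  71]
154 -44.3 65.7 [65 68 81]
155 -45.3 65.5 [147 117  71]
156 -46.1 66.5 [235 166  53]
157 -47.4 65.1 [232 169  62]
158 -48.2 65.9 [140  93  35]
159 -49.4 64.6 [227 164  62]
160 -50.2 65.9 [229 162  56]
161 -51.5 64.0 [231 160  51]
162 -52.6 63.6 [177 120  36]
163 -53.3 65.3 [129 125 127]
164 -54.1 66.3 [172 169 159]
165 -55.0 66.9 [200 196 183]
166 -55.9 67.3 [189 182 170]
167 -57.2 65.9 [121 111 107]
168 -69.3 10.3 [ 65 111  78]
169 -70.7 9.7 [ 65 134  88]
170 -71.8 10.2 [ 69 132  88]
171 -73.0 10.3 [ 58 131  91]
```

Both noses sit alike, at about ±55.3 mm, over the upper chamfers. The pillar is home.

```bash
python3 -c "
from station import finish_job
print(finish_job())"
```

```text
the job is handed in; nothing more can be done
None
```

The brass pillar is snapped into the green-based cradle: it sits level on its rests with both clips over its ends. The push was about 9 N at the final stop, and I let go and backed the arm away before handing the job in at about 12 s.

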